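# Nip up the shaker's loose hold-down nut

## Task

The orbital shaker has shaken loose the nut that holds its foot to the bench, the one between the two steel ribs on the side facing the tool rack. Take the largest spanner from the rack, put its ring end on that nut and tighten it clockwise until it stops, lifting the spanner off and reseating it each time the ribs block the swing; turn the nut with the spanner only. Then lay the spanner flat on the bench, not dropping it, without disturbing the other spanners, the reagent bottle or the cuvette rack.

Things in the scene. Friction and masses are not known exactly. Their poses are not given: they have to be found in the camera images.
- shaker: Fixed white orbital shaker, housing 280 x 240 mm in x and y and 107 mm tall, platform with two well plates on top to 175 mm. Origin on the bench under the housing's centre. A grey ribbed steel foot with the loose nut stands out from its -y side; an identical foot on the +y side holds a tight nut that is not part of the job.
- foot (a point): Middle of the outer edge of the -y foot, on its 8 mm thick plate, which is 84 mm wide and reaches 61 mm from the housing; shaker's axes. Along each side stands a 6 mm rib, inner faces at x = -36 and +36 mm, as long as the plate, top 36 mm above the bench here, 55 mm at the housing. The nut is 25 mm in from this edge: seated, the handle swings about 43 degrees either side of the shaker's -y.
- nut_seat (a point): Point on the loose nut's axis, on top of its 32 mm washer (the nut's underside), 11 mm above the bench, 36 mm out from the shaker's -y face; shaker's axes. The nut is a steel hexagon, 24 mm across flats, 28 mm across corners, 14 mm tall, top corners bevelled; its fixed 16 mm stud stands 5 mm above it.
- nut (a joint): Turn of the loose nut in rad, growing clockwise seen from above: up to 0.9 at the start, 2.4 where it is tight (a hard stop). At 0 two of its flats face the shaker's +x and -x. It drags with about 0.3 N m and stays where it is left; it does not sink noticeably.
- spanner: Largest of three plain steel combination spanners, 0.4 kg, 190 mm long: handle 18 mm wide, 9 mm thick; ring end 37 mm across, 13 mm thick; open jaw, 46 mm across, at the other end. Origin at mid-handle, x along the handle to the ring end, y the ring's axis, z across the handle's width. It starts on edge (z up) in a slot of the rack, the handle's lower edge 24 mm above the bench.
- spanner_ring (a point): Centre of the ring, 82 mm to +x of the spanner's origin, at half its thickness; spanner's axes. A through hexagon 25 mm across flats, either face can go down, two flats facing along the handle (+x, -x). Seated on the washer this point is 6.5 mm above nut_seat; the ring then has about 5 degrees of play either way.
- rack: Fixed dark steel spanner rack, 100 x 164 mm, origin on the bench under its centre. Two slotted combs (8 mm thick, 38 mm tall, at x = -32 and +32 mm) hold three spanners on edge, along x with rings to +x, in slots 11 mm wide and 14 mm deep at y = -50, 0 and +50 mm. Between the combs the handles are free.
- spanner_mid: Middle spanner, the same form, 160 mm long, handle 15 mm wide, ring 28 mm across, too small for the nut; leave it in the rack. Origin at mid-handle.
- spanner_small: Smallest spanner, the same form, 135 mm long, handle 12 mm wide, ring 22 mm across, too small for the nut; leave it in the rack. Origin at mid-handle.
- reagent: White reagent bottle, 44 mm across, 85 mm tall, origin under its centre. Leave it alone.
- cuvettes: Clear rack of white cuvettes, 110 x 50 x 50 mm, origin under its centre. Leave it alone.
Not all that is in view belongs to the job. Leave any yellow look-alike of the spanner alone.

How it is judged:
By the outcome, as a careful person would: the job done as asked, in the order asked, and still so for the second after the job is handed in, with the robot touching nothing.
It also fails if it takes over 72 s, if anything falls off the work surface, if the arm or the gripper's body presses on something with over 40 N, if the wrist force passes 120 N, or if a joint passes its speed limit or range.

## Robot

A 6-joint arm with a two-finger parallel gripper is mounted at the origin on the work surface. World frame = base frame: x ahead of the robot, y to its left, z up, the work surface at z = 0. Lengths are in m, angles in rad, forces in N, time in s.
With the tool pointing down it reaches from about 0.35 to 0.85 m from the base axis. Payload 8.1 kg.
Tool frame: the origin (TCP) lies midway between the tips of the shut fingers; the grasp point (between the pads) lies 19 mm behind it (ctrl.grip_depth is the distance from the TCP to the grasp point, in m); z points along the fingers, y is the line along which they close (so a half turn about z gives the same grasp; the last joint's range is limited). The gripper opens to 85 mm and grips with 20 to 120 N. Pads are 22 mm wide; open, the fingers measure 114 mm over their backs; the gripper's body (76 mm by 85 mm) begins 54 mm behind the grasp point. The pads swing forward as they close: fully open they stand 13 mm farther back than shut.
Start: joints at [-1.346, 0.13, 1.488, -0, 1.523, -0.085], TCP at [0.183, -0.571, 0.231] pointing down, gripper open.
Joint ranges: [-2.96, 2.96], [-0.89, 2.26], [0.02, 2.5], [-1.34, 4.48], [0, 2.73], [-2.66, 2.66]. Speed limits (rad/s): [2.39, 2.39, 2.79, 3.14, 3.14, 3.14].

## Interface

Orientations are given as a unit quaternion [x, y, z, w].
In Python, from cell import ctrl gives the robot as it stands. Calls block until the motion is done:
- ctrl.movep(position, orientation): joint-space move of the TCP to a pose.
- ctrl.move_linear(position, rot=None, speed=0.15): straight line of the TCP; rot=None keeps the orientation; speed is the mean speed in m/s.
- ctrl.set_joints(angles): joint-space move.
- ctrl.grip(opening, strength=None): finger opening in m; strength is the grip in N (None keeps the last); returns when the fingers have stopped.
- ctrl.dwell(seconds).
- ctrl.inverse_kinematics(position, orientation): joint angles nearest the present ones, or None.
- ctrl.get_obs(): the state.
- ctrl.read_camera(name): name is "scene" or "top"; returns a dict with "pixels" (420x560x3 uint8, red, green, blue), "fx", "fy", "cx", "cy" (pixels), "distortion" ([k1, k2, p1, p2, k3] as OpenCV has them; the pictures are not rectified), "R" (3x3) and "t" (3): a world point X has camera coordinates R X + t. Camera axes: x right, y down, z forward; pixel columns grow to the right and rows downward; lengths in m; the calibration is good to about 2 mm. A picture is of the moment at which its call begins. There is no depth.
A pose or a line that the arm cannot do raises ctrl.IKError and nothing moves.
- ctrl.finish_job(): hands the job in; it is judged then, once.
The state is a dict: "time_s": time; "qpos": joint angles; "joint_vel": joint speeds; "joint_efforts": joint torques, N m; "position": TCP position; "eef_rot": TCP orientation; "contact_force": force on the tool from outside, world axes, zero at the start; "ft_torque": the same for the moment, N m; "opening": finger opening in m; "gripper_force": force on a finger pad.
Only numpy, scipy, OpenCV 4.12 (cv2) and the standard library are available. Lean on these libraries where they do the work, as an engineer would, in place of code of your own. Each camera call takes 0.05 s, during which the arm holds its last target. There are 200 camera calls.

## Working session

There is one attempt and no reset: what is moved stays moved. The work goes in short steps, each a Python script; the robot and the scene stay as the last script left them, time stands still between calls to the robot, and variables do not carry over. Pictures are saved under pics/ and viewed, at most 10 in all, crops included, and the job is handed in when it is done.

```bash
ls; mkdir -p pics; python3 - <<'E'
from cell import ctrl
import cv2,numpy as np
for n in("scene","top"):
    c=ctrl.read_camera(n); cv2.imwrite(f"pics/{n}0.png",cv2.cvtColor(c["pixels"],cv2.COLOR_RGB2BGR))
    print(n,c["fx"],c["cx"],c["cy"],c["distortion"],np.round(c["R"],3).tolist(),np.round(c["t"],3), (-c["R"].T@c["t"]) if hasattr(c["R"],"T") else 0)
o=ctrl.get_obs();print(o["time_s"],o["position"],o["eef_rot"],o["opening"],ctrl.grip_depth)
E
```

```text
pics
scene 523.1161825672102 281.9131639553802 211.67148451295793 [-0.05610453  0.          0.          0.          0.        ] [[0.558, 0.83, -0.011], [0.706, -0.481, -0.52], [-0.437, 0.282, -0.854]] [-0.324 -0.321  1.496] [ 1.06078811 -0.30785538  1.10782545]
top 442.4869805992493 278.94119866746814 206.20698058881624 [-0.04902665  0.          0.          0.          0.        ] [[0.017, -0.999, 0.031], [-0.997, -0.019, -0.072], [0.073, -0.03, -0.997]] [0.022 0.522 0.943] [0.45206979 0.06008918 0.97755158]
0.1 [ 0.1828302  -0.57094864  0.23033821] [ 9.88023717e-01  1.54299867e-01 -6.90856526e-05 -8.25724015e-04] 0.08518703714157434 0.0187
```

View pics/scene0.png

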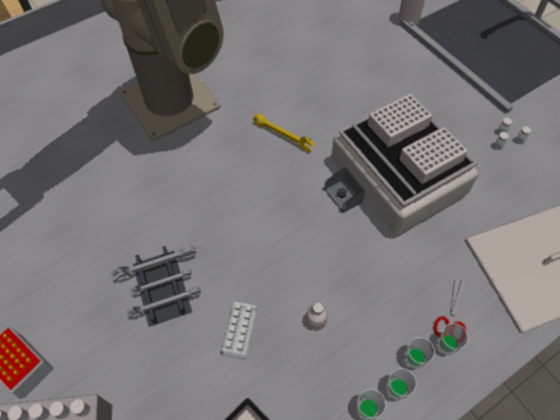

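View pics/top0.png

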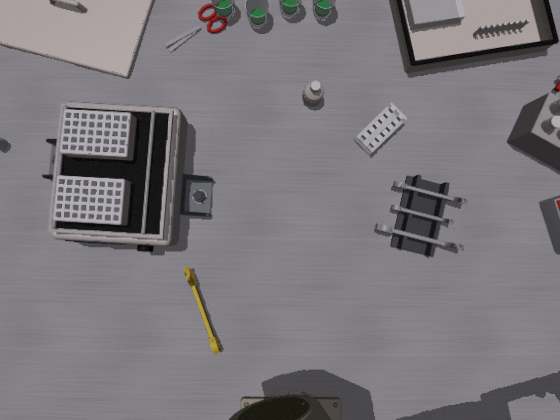

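The top view shows the shaker at about (118,175) with its foot and nut near (199,196). The rack is at (422,215) and holds three spanners. The yellow look-alike at (203,310) is a decoy. Candidates for the largest spanner are the bottom one (377–462, 237), the top one (393–467, 193) and the middle one (390–452, 213). The bottom one is longest. I'll confirm this in an enlarged crop.

```bash
python3 - <<'E'
import cv2,numpy as np
a=cv2.imread("pics/top0.png");b=cv2.imread("pics/scene0.png")
f=lambda i,x,y,w,h,s:cv2.resize(i[y:y+h,x:x+w],(w*s,h*s),interpolation=cv2.INTER_CUBIC)
c=np.zeros((600,800,3),np.uint8)
c[:300,:400]=f(a,370,170,100,100,4)[:300] if 0 else cv2.resize(a[170:260,365:485],(400,300),interpolation=2)
c[:300,400:]=cv2.resize(b[235:331,105:233-0],(400,300),interpolation=2)
c[300:,:400]=cv2.resize(a[170:224,160:232],(400,300),interpolation=2)
c[300:,400:]=cv2.resize(b[160:220,310:390],(400,300),interpolation=2)
cv2.imwrite("pics/crop1.png",c)
E
```

```text
(no output)
```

View pics/crop1.png

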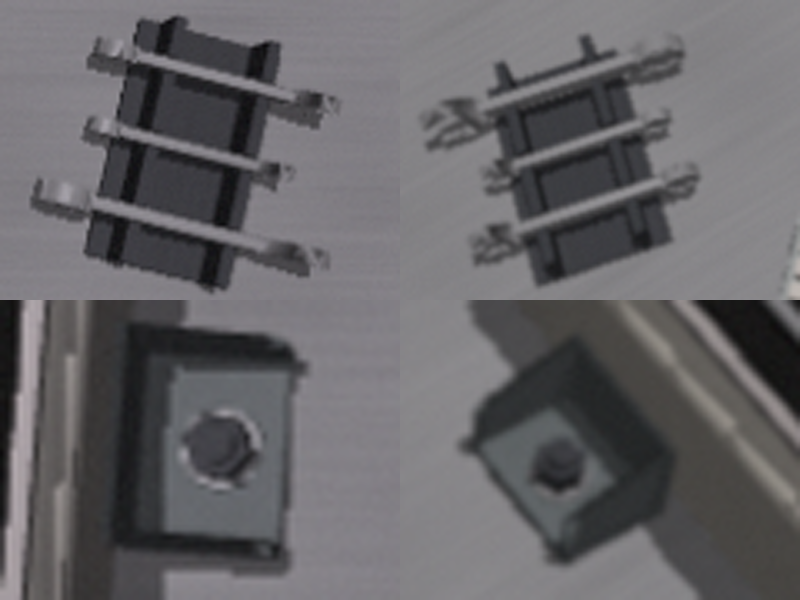

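Confirmed: in the crop the largest spanner is the bottom one in the top view. It has the thickest handle and the biggest heads, with the ring at left px (383,229) and the jaw at (457,245). The nut is at top px (199.8,196.5) and scene px (341.4,192.6). Next I'll zoom in on the nut for its angle and compute the poses.

```bash
cat > h.py <<'E'
from cell import ctrl
import cv2,numpy as np
from scipy.spatial.transform import Rotation as Ro
def cam(n,f=None):
    c=ctrl.read_camera(n)
    if f: cv2.imwrite(f,cv2.cvtColor(c["pixels"],cv2.COLOR_RGB2BGR))
    c["K"]=np.array([[c["fx"],0,c["cx"]],[0,c["fy"],c["cy"]],[0,0,1.]]);c["R"]=np.array(c["R"]);c["t"]=np.array(c["t"]);c["d"]=np.array(c["distortion"])
    return c
def ray(c,uv):
    p=cv2.undistortPoints(np.array([[uv]],float),c["K"],c["d"])[0,0]
    return -c["R"].T@c["t"], c["R"].T@np.array([p[0],p[1],1.])
def atz(c,uv,z):
    o,d=ray(c,uv); return o+d*(z-o[2])/d[2]
def tri(a,ua,b,ub):
    A=np.zeros((3,3));v=np.zeros(3)
    for o,d in(ray(a,ua),ray(b,ub)):
        d=d/np.linalg.norm(d);P=np.eye(3)-np.outer(d,d);A+=P;v+=P@o
    return np.linalg.solve(A,v)
def proj(c,X): return cv2.projectPoints(np.atleast_2d(np.array(X,float)),cv2.Rodrigues(c["R"])[0],c["t"],c["K"],c["d"])[0][:,0]
def down(yaw,tilt=0,axis=None):
    """tool pointing down, tool x along yaw; tilt (rad) about the world axis"""
    R=Ro.from_euler('z',yaw)*Ro.from_euler('x',np.pi)
    if axis is not None: R=Ro.from_rotvec(np.array(axis)*tilt)*R
    return R
def st(*k):
    o=ctrl.get_obs();print("t%.1f"%o["time_s"],np.round(o["position"],4),"F",np.round(o["contact_force"],1),"M",np.round(o["ft_torque"],2),"op%.4f"%o["opening"],"g%.0f"%o["gripper_force"],*k);return o
E
python3 - <<'E'
from h import *
T=cam("top");S=cam("scene")
r=lambda v:np.round(v,4)
print("nut top",r(atz(T,(199.8,196.5),.030)),r(atz(S,(341.4,192.6),.030)),r(tri(T,(199.8,196.5),S,(341.4,192.6))))
a=atz(T,(365+95/3.333,170+203/3.333),.042);b=atz(T,(365+255/3.333,170+243/3.333),.042)
print("handle",r(a),r(b),np.degrees(np.arctan2(*(a-b)[1::-1])), "mid",r(atz(T,(416.4,236.1),.042)))
print("ring/jaw ends",r(atz(T,(365+32/3.333,170+190/3.333),.035)),r(atz(T,(365+328/3.333,170+262/3.333),.035)))
print("bench mid",r(atz(T,(300,250),0)),r(atz(T,(300,330),0)),"bottle",r(atz(T,(313,95),.04)),"cuv",r(atz(T,(381,128),.04)),"yellow",r(atz(T,(188,270),0)),r(atz(T,(215,350),0)))
t=cv2.imread("pics/top0.png");s=cv2.imread("pics/scene0.png")
c=np.hstack([cv2.resize(t[171:223,178:218],(400,520),interpolation=2),cv2.resize(s[168:220,320:360],(400,520),interpolation=2)])
cv2.imwrite("pics/foot.png",cv2.convertScaleAbs(c,alpha=1.6))
E
```

```text
nut top [0.5387 0.2017 0.03  ] [0.5466 0.2002 0.03  ] [0.5404 0.2046 0.018 ]
handle [ 0.472  -0.2137  0.042 ] [ 0.4479 -0.3185  0.042 ] 77.05340645043051 mid [ 0.4617 -0.2635  0.042 ]
ring/jaw ends [ 0.4799 -0.1745  0.035 ] [ 0.4362 -0.3701  0.035 ]
bench mid [ 0.4274 -0.0173  0.    ] [ 0.2532 -0.0198  0.    ] bottle [ 0.7646 -0.038   0.04  ] cuv [ 0.6954 -0.1874  0.04  ] yellow [0.3797 0.2273 0.    ] [0.208  0.1642 0.    ]
```

View pics/foot.png

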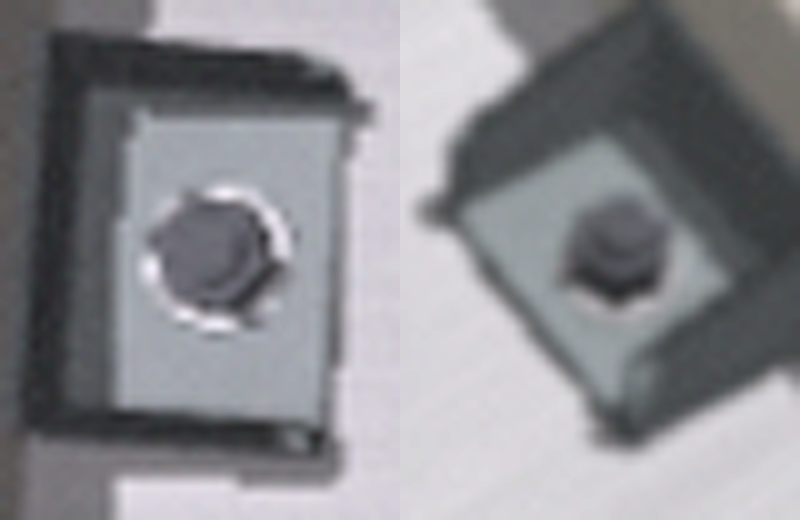

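```bash
cat > fitnut.py <<'E'
from h import *
from scipy.optimize import minimize
cams=[cam("top"),cam("scene")]; SS=10
imgs=[c["pixels"].astype(float).mean(2) for c in cams]
e=[atz(cams[0],(178+x/10-.45,171+y/10-.45),.008) for x,y in((345,122),(325,420))]
v=e[0]-e[1]; print("edge yaw(shaker x)",np.degrees(np.arctan2(v[1],v[0])),"mid",(e[0]+e[1])/2,"len",np.hypot(*v[:2]))
yaw0=np.arctan2(v[1],v[0])
ang=np.arange(48)*2*np.pi/48
def circ(x,y,r,z): return np.c_[x+r*np.cos(ang),y+r*np.sin(ang),np.full(48,z)]
def hexa(x,y,h,z,r=.0139): a=h+np.pi/6+np.arange(6)*np.pi/3; return np.c_[x+r*np.cos(a),y+r*np.sin(a),np.full(6,z)]
W=44
def cost(p,full=False):
    x,y,h,lx,ly,dx,dy=p; tot=0
    for i,(c,I) in enumerate(zip(cams,imgs)):
        o=np.array([dx,dy,0])*(1 if i else 0)
        u0=np.floor(proj(c,[[.5404,.203,.015]])[0]-W/2)
        def m(P):
            q=((proj(c,P+o)-u0+.5)*SS*16).astype(np.int32)
            im=np.zeros((W*SS,W*SS),np.uint8); cv2.fillConvexPoly(im,cv2.convexHull(q),1,shift=4); return im.astype(bool)
        hb,ht=hexa(x,y,h,.011),hexa(x,y,h,.025); stud=np.r_[circ(x,y,.008,.025),circ(x,y,.008,.030)]
        def sh(P,z): Q=P.copy(); k=Q[:,2]-z; Q[:,0]+=k*lx;Q[:,1]+=k*ly;Q[:,2]=z; return Q
        roi=m(circ(x,y,.0215,.011)); wash=m(np.r_[circ(x,y,.016,.008),circ(x,y,.016,.011)])
        shp=m(sh(np.r_[hb,ht],.008))|m(sh(circ(x,y,.016,.011),.008))|m(sh(stud,.008)); shw=m(sh(np.r_[hb,ht],.011))|m(sh(stud,.011))
        nut=m(np.r_[hb,ht]); top=m(ht); st_=m(stud); stt=m(circ(x,y,.008,.030))
        lab=np.where(shp,1,0); lab[wash]=2; lab[wash&shw]=3; lab[nut]=4; lab[top]=5; lab[st_]=6; lab[stt]=7
        B=np.stack([cv2.resize((lab==k).astype(np.float32),(W,W),interpolation=cv2.INTER_AREA) for k in range(8)],-1)
        B=cv2.GaussianBlur(B,(0,0),.45)
        r=cv2.resize(roi.astype(np.float32),(W,W),interpolation=cv2.INTER_AREA)>.5
        J=I[int(u0[1]):int(u0[1])+W,int(u0[0]):int(u0[0])+W]
        A=B[r];b=J[r]; A=np.r_[A,.1*np.eye(8)];b0=np.r_[b,.1*np.full(8,b.mean())]
        w=np.linalg.lstsq(A,b0,rcond=None)[0]; tot+=np.mean((B[r]@w-b)**2)/b.var()
    return tot+ (np.hypot(dx,dy)/.006)**2*.02
res=[]
for th in np.arange(0,1.04,.13):
    p0=[.5395,.2025,yaw0-th,-.4,-.5,0,0]
    s=np.array(p0)+np.vstack([np.zeros(7),np.diag([.003,.003,.12,.4,.4,.002,.002])])
    q=minimize(cost,p0,method="Nelder-Mead",options=dict(initial_simplex=s,maxiter=260))
    res.append((q.fun,q.x)); 
res.sort(key=lambda a:a[0])
for f,x in res[:6]: print(round(f,4),np.round(x,4),"theta",round((yaw0-x[2])%(np.pi/3),3))
E
time python3 fitnut.py
```

```text
edge yaw(shaker x) -2.195395904884733 mid [0.53872787 0.18032667 0.008     ] len 0.06573165259676535
0.2341 [ 5.4110e-01  2.0570e-01 -1.2285e+00 -1.4140e-01 -1.7060e-01 -1.6000e-03
  1.0000e-03] theta 0.143
0.235 [ 0.5412  0.206  -0.2112 -0.1476 -0.1855 -0.0017  0.0007] theta 0.173
0.2468 [ 0.5414  0.2062 -0.2417 -0.1506 -0.2033 -0.0019  0.0008] theta 0.203
0.2473 [ 5.4100e-01  2.0540e-01 -1.2468e+00 -1.0690e-01 -1.4320e-01 -1.1000e-03
  2.0000e-03] theta 0.161
0.2724 [ 0.5409  0.2056 -0.2055 -0.6533 -0.4528 -0.0013  0.0011] theta 0.167
0.2775 [ 0.5409  0.2054 -0.2353 -0.4633 -1.2129 -0.0015  0.0013] theta 0.197
real	0m12.268s
user	0m11.980s
sys	0m0.138s
```

The fit puts the nut at about (0.541, 0.206), with a turn of about 0.16 rad and shaker yaw of about −2°. Next: pick the spanner, carry it to clear bench, tilt it, and lower it on its rim. It will be regrasped flat from above.

```bash
python3 - <<'E'
from h import *
yaw=np.radians(77); q=down(yaw).as_quat()
p=np.array([.4595,-.268,.026])
B=np.array([.42,-.03,.12]); tau=np.radians(38)
for s in(1,-1):
    R=down(np.pi/2,s*tau,[0,1,0]); 
    print(s,R.apply([0,0,1]).round(2),np.round(ctrl.inverse_kinematics(B,R.as_quat()) if ctrl.inverse_kinematics(B,R.as_quat()) is not None else np.nan,2))
ctrl.grip(.04,60); ctrl.movep(p+[0,0,.08],q); st()
ctrl.move_linear(p,speed=.12); st()
ctrl.grip(0.0,70); st()
ctrl.move_linear(p+[0,0,.09],speed=.12); st()
E
```

```text
1 [-0.62 -0.   -0.79] [-0.13  0.41  1.52 -0.08  1.87 -0.12]
-1 [ 0.62  0.   -0.79] nan
t2.4 [ 0.4595 -0.2691  0.1066] F [ 0.  -0.2  0.7] M [ 0.02  0.01 -0.  ] op0.0404 g0
t3.2 [ 0.4599 -0.2685  0.0267] F [ 1.3 -0.4  0.7] M [-0.05 -0.1  -0.05] op0.0401 g0
t3.6 [ 0.4599 -0.2684  0.0272] F [-3.   0.6  5.4] M [ 0.16  0.44 -0.12] op0.0066 g71
t4.5 [ 0.4589 -0.2675  0.1149] F [-0.7  1.  -5. ] M [0.09 0.02 0.02] op0.0067 g69
```

```bash
python3 - <<'E'
from h import *
tau=np.radians(38)
R=down(np.pi/2,tau,[0,1,0]); q=R.as_quat(); B=np.array([.42,-.03,.08])
ctrl.movep(B,q); o=st(); fz0=o["contact_force"][2]
# tip height when jaw touches about .0166
z=.026
ctrl.move_linear([B[0],B[1],z],speed=.12)
while z>.014:
    z-=.001; ctrl.move_linear([B[0],B[1],z],speed=.03); o=ctrl.get_obs()
    if o["contact_force"][2]-fz0>4: break
st(z)
cam("scene","pics/tilt.png"); i=cv2.imread("pics/tilt.png"); cv2.imwrite("pics/tiltc.png",cv2.resize(i[120:320,100:340],(720,600),interpolation=2))
E
```

```text
t5.5 [ 0.4205 -0.0309  0.0798] F [ 1.  -0.2 -4.5] M [ 0.13 -0.83 -0.01] op0.0073 g70
t9.1 [ 0.4201 -0.0299  0.0144] F [-0.4  1.   0.4] M [-0.02 -0.14 -0.2 ] op0.0071 g70 0.013999999999999988
```

View pics/tiltc.png

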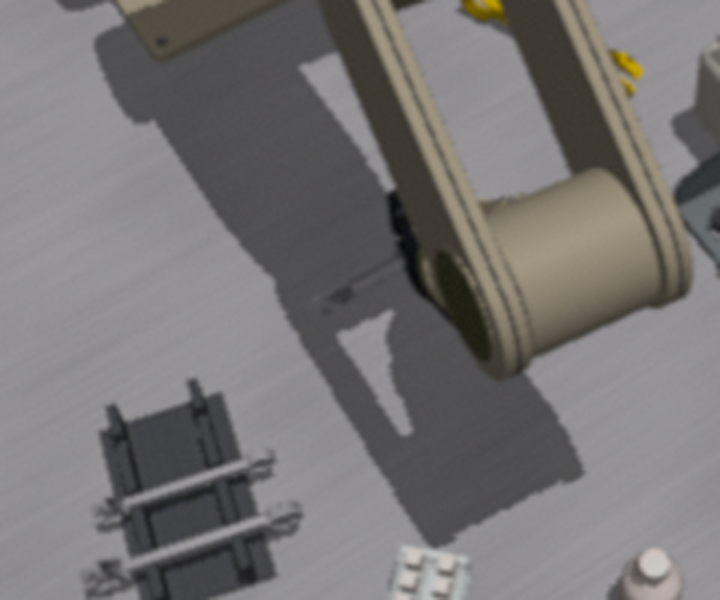

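The view shows the spanner gripped at the fingers, with its jaw at crop px (335,298) touching the bench. Wrist force went from −4.5 to +0.4 N, so the bench is carrying its weight. Now I'll release it gently and back out along the tool axis.

```bash
python3 - <<'E'
from h import *
o=ctrl.get_obs(); a=Ro.from_quat(o["eef_rot"]).apply([0,0,1]); p=np.array([.42,-.03,.014])
ctrl.grip(.015); st()
ctrl.move_linear(p-a*.03+[0,0,.0],speed=.05); st()
ctrl.grip(.05); ctrl.move_linear(p-a*.12,speed=.25)
ctrl.movep([.35,-.33,.30],down(np.pi/2).as_quat()); st()
T=cam("top","pics/flatT.png");S=cam("scene","pics/flatS.png")
t=cv2.imread("pics/flatT.png");s=cv2.imread("pics/flatS.png")
c=proj(T,[.43,-.03,0])[0].astype(int);d=proj(S,[.43,-.03,0])[0].astype(int);print(c,d)
f=lambda i,c:cv2.resize(i[c[1]-45:c[1]+45,c[0]-60:c[0]+60],(800,600) if 0 else (400,300),interpolation=2)
cv2.imwrite("pics/flat.png",np.vstack([cv2.resize(t[c[1]-20:c[1]+20,c[0]-55:c[0]+55],(800,291),interpolation=2),cv2.resize(s[d[1]-45:d[1]+45,d[0]-60:d[0]+60],(400,300),interpolation=2).repeat(1,1) if 0 else cv2.resize(s[d[1]-32:d[1]+32,d[0]-85:d[0]+85],(800,301),interpolation=2)]))
E
```

```text
t9.4 [ 0.4202 -0.0301  0.014 ] F [ 1.4  0.9 -1.1] M [ 0.04 -0.6  -0.02] op0.0153 g1
t10.1 [ 0.4384 -0.03    0.0376] F [-0.2 -0.  -1.1] M [-0.01 -0.32  0.03] op0.0148 g0
t12.5 [ 0.3502 -0.3292  0.2989] F [ 0.2 -0.2 -0.5] M [0.02 0.   0.01] op0.0497 g0
[305 248] [238 210]
```

View pics/flat.png

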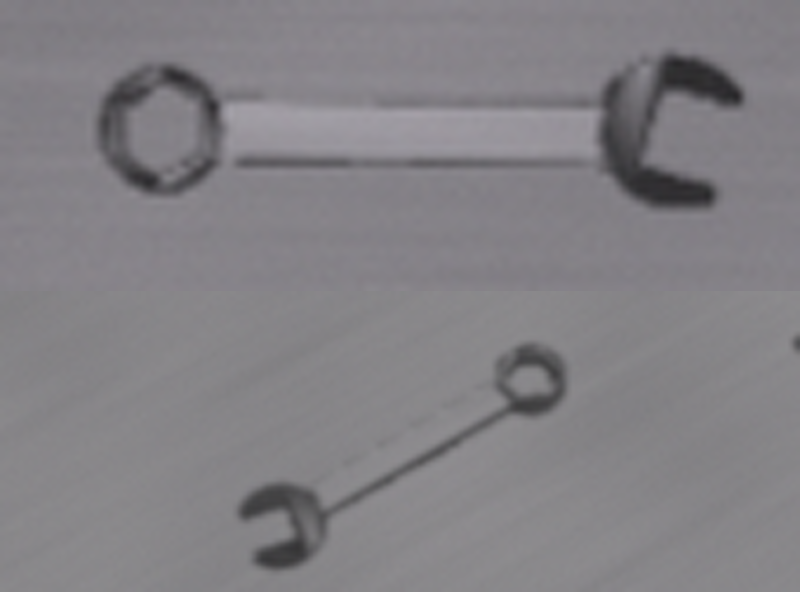

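The spanner lies flat: ring centre at crop px (160,129) in the top view and (532,380) in the scene view, with the handle along px row ~132. I'll regrasp it from above across the handle's width.

```bash
python3 - <<'E'
from h import *
T=cam("top");S=cam("scene")
k=7.273;g=lambda x,y:(250+x/k-.43,228+y/k-.43)
r=atz(T,g(160,129.5),.0065); s=(265.65,196.5); print("ring",r.round(4),atz(S,s,.0065).round(4),tri(T,g(160,129.5),S,s).round(4))
a=atz(T,g(240,131),.011);b=atz(T,g(590,133),.011); j=atz(T,g(742,97),.0065);print(a.round(4),b.round(4),j.round(4))
v=a-b; yaw=np.arctan2(v[1],v[0]); print("yaw",np.degrees(yaw))
u=np.array([np.cos(yaw),np.sin(yaw)])
m=(a+b)/2; rr=m[:2]+u*((r[:2]-m[:2])@u); print("ring on axis",rr.round(4), "len jaw->ring centre",(r[:2]-j[:2])@u)
p=np.r_[rr-u*.097,.0015]
q=down(yaw).as_quat()
ctrl.movep(p+[0,0,.06],q); ctrl.move_linear(p+[0,0,.0005],speed=.1); st()
ctrl.grip(0,80); st(); ctrl.move_linear(p+[0,0,.06],speed=.15); st()
np.save("g.npy",np.r_[rr,yaw])
E
```

```text
ring [0.4366 0.0457 0.0065] [0.4377 0.0472 0.0065] [0.4371 0.0465 0.0064]
[0.4366 0.0218 0.011 ] [ 0.4377 -0.0835  0.011 ] [ 0.4492 -0.1304  0.0065]
yaw 90.58753196155206
ring on axis [0.4364 0.0457] len jaw->ring centre 0.1762405155331576
t14.8 [ 0.4378 -0.0516  0.0025] F [-0.1 -0.4 -0.1] M [-0.03 -0.05 -0.03] op0.0498 g0
t15.2 [ 0.438  -0.0515  0.003 ] F [-2.9  0.3  7.5] M [0.06 0.49 0.07] op0.0150 g78
t15.8 [ 0.437  -0.0512  0.0609] F [-0.1 -0.7 -4.7] M [-0.04  0.03  0.02] op0.0152 g78
```

```bash
cat >> h.py <<'E'
L=.097
def pose(c,yaw,z): # TCP pose putting the ring centre over c with spanner +x along yaw
    u=np.array([np.cos(yaw),np.sin(yaw)]); return np.r_[np.array(c)-L*u,z],down(yaw).as_quat()
def ringc():
    o=ctrl.get_obs();x=Ro.from_quat(o["eef_rot"]).apply([1,0,0]);return np.array(o["position"])+L*x,np.arctan2(x[1],x[0])
E
python3 - <<'E'
from h import *
p,q=pose([.541,.2057],np.radians(108.5),.10); ctrl.movep(p,q)
p[2]=.046; ctrl.move_linear(p,speed=.12); st(); ctrl.dwell(.1); r,y=ringc(); print(r.round(4),np.degrees(y))
T=cam("top","pics/preT.png");S=cam("scene","pics/preS.png")
print("pred px",proj(T,r+[0,0,.0038]),proj(S,r+[0,0,.0038]))
t=cv2.imread("pics/preT.png");s=cv2.imread("pics/preS.png")
cv2.imwrite("pics/pre.png",cv2.convertScaleAbs(np.hstack([cv2.resize(t[165:225,175:215],(400,600),interpolation=2),cv2.resize(s[160:220,320:360],(400,600),interpolation=2)]),alpha=1.5))
E
```

```text
t17.3 [0.5718 0.1133 0.0462] F [ 0.1  0.9 -4.7] M [-0.   -0.05  0.03] op0.0153 g78
[0.542  0.2056 0.0473] 108.48032928201762
pred px [[196.52296517 193.92105101]] [[342.76173012 185.48823431]]
```

View pics/pre.png

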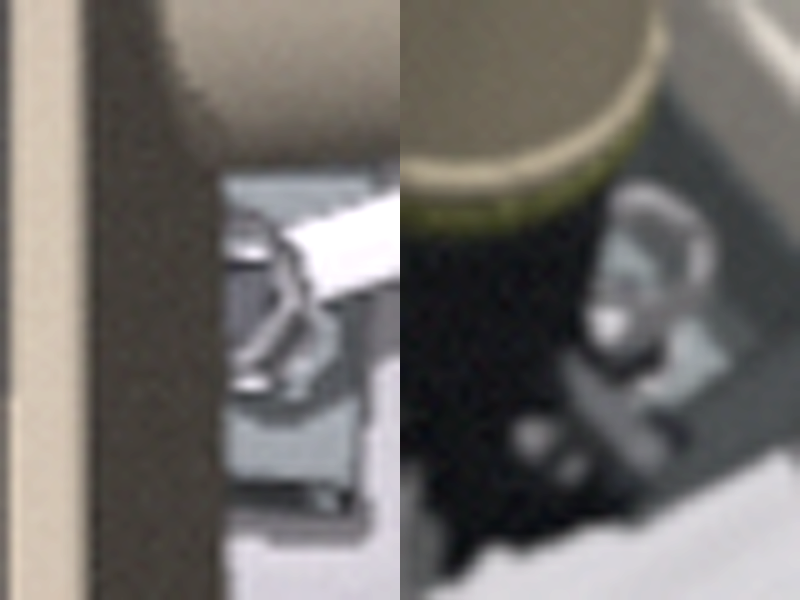

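The view is partly hidden by the arm. It shows the ring, in the scene crop at about px (650,265), sitting over the nut to within a few mm. I'll lower it by feel.

```bash
python3 - <<'E'
from h import *
c=[.541,.2057]; y=np.radians(108.5)
F0=np.array(ctrl.get_obs()["contact_force"])
for z in (.036,.0315,.0285,.0265,.0245):
    p,q=pose(c,y,z); ctrl.move_linear(p,rot=q,speed=.05)
    o=st(); F=np.array(o["contact_force"])-F0; print(z,F.round(1),(ringc()[0]).round(4))
    if np.linalg.norm(F)>9: break
E
```

```text
t17.8 [0.5711 0.1137 0.0352] F [ 1.   0.7 -4.8] M [-0.02 -0.05  0.02] op0.0152 g78
0.036 [ 0.7  0.7 -0.1] [0.5403 0.2057 0.0352]
t18.1 [0.5714 0.1137 0.031 ] F [-0.6  0.2 -4.7] M [-0.1  -0.03 -0.05] op0.0147 g78
0.0315 [-0.8  0.2 -0.1] [0.5406 0.2057 0.031 ]
t18.3 [0.5716 0.1137 0.0283] F [-0.2 -0.1 -5. ] M [-0.15 -0.   -0.  ] op0.0149 g78
0.0285 [-0.4 -0.1 -0.4] [0.5408 0.2057 0.0283]
t18.6 [0.5716 0.1137 0.0263] F [-0.4 -0.2 -4.2] M [-0.07 -0.04  0.01] op0.0153 g78
0.0265 [-0.7 -0.2  0.5] [0.5409 0.2057 0.0263]
t18.8 [0.5716 0.1137 0.0243] F [-0.5 -0.3 -5.8] M [-0.02  0.01 -0.06] op0.0153 g78
0.0245 [-0.8 -0.3 -1.1] [0.5408 0.2057 0.0243]
```

```bash
python3 - <<'E'
from h import *
c=[.541,.2057]; y=np.radians(108.5)
F0=np.array([-.3,0,-4.8])
for z in (.0225,.0205,.0185,.0165,.015,.014,.013):
    p,q=pose(c,y,z); ctrl.move_linear(p,rot=q,speed=.05)
    o=st(); F=np.array(o["contact_force"])-F0
    if np.linalg.norm(F)>10: break
E
```

```text
t19.1 [0.5716 0.1137 0.0223] F [-0.5 -0.6 -4.6] M [-0.03  0.01 -0.01] op0.0153 g78
t19.3 [0.5717 0.1137 0.0203] F [ 0.7  0.9 -4.5] M [-0.08  0.    0.01] op0.0151 g78
t19.6 [0.5716 0.1137 0.0183] F [-0.4 -0.8 -5. ] M [-0.07 -0.04  0.02] op0.0151 g78
t19.8 [0.5716 0.1137 0.0163] F [-0.9  1.  -4.6] M [-0.05 -0.01  0.  ] op0.0152 g78
t20.1 [0.5717 0.1137 0.0149] F [ 0.2  0.3 -5.2] M [-0.02 -0.    0.02] op0.0152 g78
t20.3 [0.5719 0.1137 0.0141] F [ 0.  -0.5 -4.1] M [-0.01 -0.01 -0.01] op0.0152 g78
t20.6 [0.572  0.1137 0.0132] F [-0.8  0.  -1.9] M [0.06 0.09 0.02] op0.0150 g79
```

The ring is seated: it went down over the nut to the expected 13–14 mm and touched the washer. First swing.

```bash
cat >> h.py <<'E'
def swing(c,y0,y1,z,lim=40,step=4,tlim=None):
    F0=np.array([-.3,0,-4.8]); n=int(np.ceil(abs(y1-y0)/np.radians(step)))
    for i,y in enumerate(np.linspace(y0,y1,n+1)[1:]):
        p,q=pose(c,y,z); ctrl.move_linear(p,rot=q,speed=.05)
        o=ctrl.get_obs();F=np.array(o["contact_force"])-F0
        u=np.array([np.cos(y),np.sin(y)]); ft=F[:2]@np.array([-u[1],u[0]]); tau=-L*ft+o["ft_torque"][2] # moment about the nut from outside on the tool
        print("t%.1f yaw %.1f act %.1f F"%(o["time_s"],np.degrees(y),np.degrees(ringc()[1])),F.round(1),"rad %.1f tan %.1f tau %.2f Mz %.2f z%.4f"%(F[:2]@u,ft,tau,o["ft_torque"][2],o["position"][2]))
        if np.linalg.norm(F)>lim or (tlim and abs(tau)>tlim): print("STOP"); break
    return y
E
python3 - <<'E'
from h import *
y=swing([.541,.2057],np.radians(108.5),np.radians(49),.0140,lim=30)
E
```

```text
t20.9 yaw 104.5 act 104.6 F [ 1.  -1.1  0.4] rad -1.3 tan -0.7 tau 0.05 Mz -0.02 z0.0140
t21.1 yaw 100.6 act 100.7 F [-1.1 -0.3  1.7] rad -0.1 tan 1.2 tau 0.01 Mz 0.12 z0.0141
t21.4 yaw 96.6 act 96.8 F [-1.  -0.9  2. ] rad -0.8 tan 1.1 tau 0.04 Mz 0.15 z0.0140
t21.7 yaw 92.6 act 92.8 F [-1.1 -1.6  1.4] rad -1.5 tan 1.1 tau -0.03 Mz 0.08 z0.0141
t22.0 yaw 88.7 act 88.8 F [-2.5 -3.4  1.8] rad -3.5 tan 2.4 tau -0.05 Mz 0.18 z0.0140
t22.3 yaw 84.7 act 84.9 F [-1.6 -3.7  2.3] rad -3.8 tan 1.3 tau -0.01 Mz 0.11 z0.0140
t22.6 yaw 80.7 act 80.9 F [-2.4 -4.3  2.2] rad -4.7 tan 1.7 tau -0.04 Mz 0.12 z0.0140
t22.8 yaw 76.8 act 76.9 F [-2.6 -5.   1.9] rad -5.5 tan 1.4 tau 0.03 Mz 0.16 z0.0139
t23.1 yaw 72.8 act 73.0 F [-2.5 -5.9  2. ] rad -6.3 tan 0.6 tau 0.07 Mz 0.13 z0.0139
t23.4 yaw 68.8 act 69.0 F [-3.  -6.   2.1] rad -6.7 tan 0.7 tau 0.05 Mz 0.12 z0.0138
t23.7 yaw 64.9 act 65.0 F [-2.8 -6.4  2.7] rad -7.0 tan -0.2 tau 0.10 Mz 0.08 z0.0138
t24.0 yaw 60.9 act 61.1 F [-4.6 -5.1  2.6] rad -6.7 tan 1.6 tau -0.14 Mz 0.02 z0.0137
t24.3 yaw 56.9 act 57.1 F [-3.8 -6.1  3.5] rad -7.2 tan -0.1 tau 0.07 Mz 0.06 z0.0137
t24.5 yaw 53.0 act 53.1 F [-4.5 -6.1  2.6] rad -7.6 tan -0.1 tau 0.04 Mz 0.04 z0.0137
t24.8 yaw 49.0 act 49.2 F [-5.4 -5.7  2.5] rad -7.9 tan 0.3 tau 0.04 Mz 0.06 z0.0136
```

The measured torque is lower than expected, so I'll check by picture that the ring is really on the nut.

```bash
python3 - <<'E'
from h import *
st()
T=cam("top","pics/s1T.png");S=cam("scene","pics/s1S.png")
t=cv2.imread("pics/s1T.png");s=cv2.imread("pics/s1S.png")
cv2.imwrite("pics/s1.png",cv2.convertScaleAbs(np.hstack([cv2.resize(t[160:235,175:225],(400,600),interpolation=2),cv2.resize(s[150:225,315:365],(400,600),interpolation=2)]),alpha=1.6))
E
```

```text
t24.8 [0.4765 0.1322 0.0136] F [-5.7 -5.7 -2.3] M [-0.84  0.78  0.06] op0.0153 g79
```

View pics/s1.png

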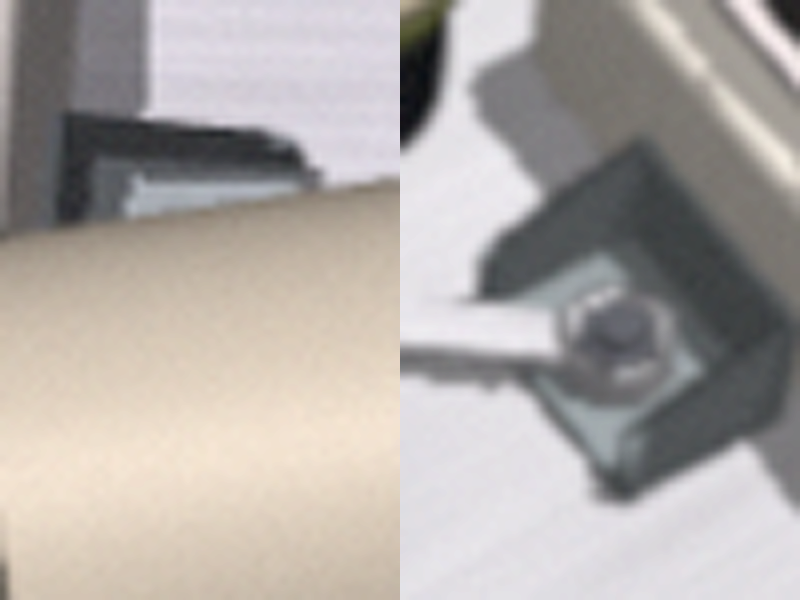

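The scene crop shows the ring seated on the plate around the nut, centred at about (615,345), with the handle swung near the left rib. Next I'll back off the play, lift over the nut while staying around the stud, index by +60° and reseat.

```bash
cat >> h.py <<'E'
def reseat(c,yfrom,yal,z=.0140):
    """back off to the aligned yaw, lift over the nut, index +60 deg, lower"""
    r=np.radians; F0=np.array([-.3,0,-4.8])
    p,q=pose(c,r(yal),z); ctrl.move_linear(p,rot=q,speed=.05); st("backoff")
    p[2]=.032; ctrl.move_linear(p,rot=q,speed=.06); st("lifted")
    for y in (yal+20,yal+40,yal+60):
        p,q=pose(c,r(y),.032); ctrl.move_linear(p,rot=q,speed=.08)
    st("indexed")
    for zz in (.0265,.0235,.0205,z):
        p,q=pose(c,r(yal+60),zz); ctrl.move_linear(p,rot=q,speed=.04); o=ctrl.get_obs()
        F=np.array(o["contact_force"])-F0; print(zz,o["position"][2].round(4),F.round(1))
        if np.linalg.norm(F)>14: print("JAM"); return False
    return True
E
python3 - <<'E'
from h import *
c=[.5405,.2051]; ok=reseat(c,49,52.5)
if ok: swing(c,np.radians(112.5),np.radians(49),.0140,lim=30,step=5)
E
```

```text
t25.2 [0.4814 0.1284 0.0139] F [-2.  -0.7 -3.7] M [-0.14  0.31  0.16] op0.0149 g79 backoff
t25.6 [0.4823 0.1283 0.0329] F [-0.8  0.7 -5.4] M [-0.03  0.04 -0.  ] op0.0151 g79 lifted
t27.4 [0.5768 0.1156 0.0317] F [-0.3 -0.2 -4.9] M [0.   0.04 0.  ] op0.0151 g79 indexed
0.0265 0.026 [-0.1 -0.1  0.7]
0.0235 0.0233 [0.8 0.9 0.5]
0.0205 0.0203 [0.9 2.  0. ]
0.014 0.0137 [0.7 3.9 0.6]
t28.8 yaw 107.6 act 107.7 F [0.4 5.8 0.6] rad 5.4 tan -2.1 tau 0.10 Mz -0.11 z0.0141
t29.1 yaw 102.7 act 102.9 F [-1.2  4.9  0.6] rad 5.0 tan 0.1 tau -0.02 Mz -0.01 z0.0141
t29.4 yaw 97.8 act 98.0 F [0.  5.1 0.9] rad 5.1 tan -0.7 tau 0.09 Mz 0.02 z0.0141
t29.7 yaw 93.0 act 93.2 F [-0.5  4.5  0.7] rad 4.5 tan 0.2 tau 0.01 Mz 0.04 z0.0142
t30.1 yaw 88.1 act 88.3 F [0.2 6.3 0.1] rad 6.3 tan -0.0 tau 0.08 Mz 0.08 z0.0142
t30.4 yaw 83.2 act 83.4 F [-0.7  5.3  0.1] rad 5.2 tan 1.3 tau -0.03 Mz 0.09 z0.0142
t30.7 yaw 78.3 act 78.5 F [-0.7  6.2  0.8] rad 5.9 tan 2.0 tau -0.03 Mz 0.16 z0.0142
t31.0 yaw 73.4 act 73.6 F [-0.9  4.6  1. ] rad 4.2 tan 2.2 tau -0.02 Mz 0.19 z0.0142
t31.3 yaw 68.5 act 68.7 F [-0.4  5.6  0.9] rad 5.0 tan 2.4 tau -0.04 Mz 0.19 z0.0142
t31.6 yaw 63.7 act 63.8 F [-0.6  3.8  1.4] rad 3.1 tan 2.2 tau -0.03 Mz 0.18 z0.0141
t31.9 yaw 58.8 act 58.9 F [0.6 3.3 1. ] rad 3.2 tan 1.2 tau 0.10 Mz 0.22 z0.0141
t32.3 yaw 53.9 act 54.0 F [-0.3  2.6  0.9] rad 1.9 tan 1.8 tau 0.07 Mz 0.25 z0.0140
t32.6 yaw 49.0 act 49.2 F [-0.9  2.3  1.8] rad 1.1 tan 2.3 tau 0.05 Mz 0.26 z0.0140
```

```bash
python3 - <<'E'
from h import *
c=[.5407,.2054]; ok=reseat(c,49,52.5)
if ok: swing(c,np.radians(112.5),np.radians(80.5),.0140,lim=30,step=2,tlim=1.8)
E
```

```text
t32.9 [0.4816 0.128  0.0138] F [-1.9  0.4 -4.1] M [0.08 0.25 0.24] op0.0150 g79 backoff
t33.3 [0.4822 0.1284 0.0326] F [-0.  -0.4 -4.4] M [ 0.01 -0.02  0.02] op0.0152 g79 lifted
t35.0 [0.577  0.1158 0.0316] F [-0.7  0.7 -5.8] M [-0.08  0.02 -0.04] op0.0153 g79 indexed
0.0265 0.026 [ 0.8  0.2 -0.2]
0.0235 0.0232 [-0.4  0.3 -0.2]
0.0205 0.0202 [0.6 1.1 0.2]
0.014 0.0137 [-0.7  0.7  0.1]
t36.4 yaw 110.5 act 110.5 F [-0.1  2.8  0.6] rad 2.7 tan -0.9 tau 0.08 Mz -0.01 z0.0141
t36.6 yaw 108.5 act 108.6 F [0.6 3.2 1.4] rad 2.8 tan -1.6 tau 0.19 Mz 0.04 z0.0141
t36.9 yaw 106.5 act 106.6 F [-0.4  4.6  1.5] rad 4.5 tan -0.9 tau 0.10 Mz 0.00 z0.0141
t37.1 yaw 104.5 act 104.6 F [0.2 4.8 0.7] rad 4.6 tan -1.4 tau 0.17 Mz 0.03 z0.0141
t37.4 yaw 102.5 act 102.6 F [0.1 5.  0.6] rad 4.8 tan -1.2 tau 0.18 Mz 0.06 z0.0141
t37.6 yaw 100.5 act 100.6 F [-0.1  5.2  1.2] rad 5.1 tan -0.8 tau 0.14 Mz 0.05 z0.0141
t37.9 yaw 98.5 act 98.6 F [0.3 5.6 1. ] rad 5.5 tan -1.1 tau 0.14 Mz 0.03 z0.0141
t38.1 yaw 96.5 act 96.7 F [0.3 6.  2. ] rad 5.9 tan -1.0 tau 0.15 Mz 0.05 z0.0141
t38.4 yaw 94.5 act 94.7 F [0.4 4.8 0.7] rad 4.8 tan -0.7 tau 0.14 Mz 0.07 z0.0141
t38.6 yaw 92.5 act 92.7 F [0.1 3.9 0.4] rad 3.9 tan -0.3 tau 0.16 Mz 0.14 z0.0142
t38.9 yaw 90.5 act 90.7 F [2.8 5.  0.4] rad 5.0 tan -2.8 tau 0.50 Mz 0.22 z0.0144
t39.1 yaw 88.5 act 88.7 F [3.3 3.6 0.4] rad 3.7 tan -3.2 tau 0.71 Mz 0.40 z0.0146
t39.4 yaw 86.5 act 86.7 F [4.  4.1 0.2] rad 4.4 tan -3.7 tau 0.83 Mz 0.47 z0.0148
t39.6 yaw 84.5 act 84.7 F [-0.8  4.4  3.8] rad 4.3 tan 1.2 tau -0.03 Mz 0.08 z0.0142
t39.9 yaw 82.5 act 82.6 F [ 3.6  3.6 -0.2] rad 4.0 tan -3.1 tau 0.61 Mz 0.31 z0.0142
t40.1 yaw 80.5 act 80.6 F [1.  5.  2.2] rad 5.1 tan -0.2 tau 0.25 Mz 0.23 z0.0141
```

Torque rose from yaw ~91 as expected at the stop, then dropped at 84.5. I need to see whether the spanner slipped in the grip or the ring jumped.

```bash
python3 - <<'E'
from h import *
st();print(ringc())
T=cam("top","pics/s3T.png");S=cam("scene","pics/s3S.png")
t=cv2.imread("pics/s3T.png");s=cv2.imread("pics/s3S.png")
cv2.imwrite("pics/s3.png",cv2.convertScaleAbs(np.hstack([cv2.resize(t[160:235,175:225],(400,600),interpolation=2),cv2.resize(s[150:225,315:365],(400,600),interpolation=2)]),alpha=1.6))
E
```

```text
t40.1 [0.5249 0.1096 0.0141] F [ 0.7  5.  -2.6] M [ 0.9  -0.48  0.23] op0.0148 g81
(array([0.54074202, 0.20533772, 0.01411122]), np.float64(1.407193337935141))
```

View pics/s3.png

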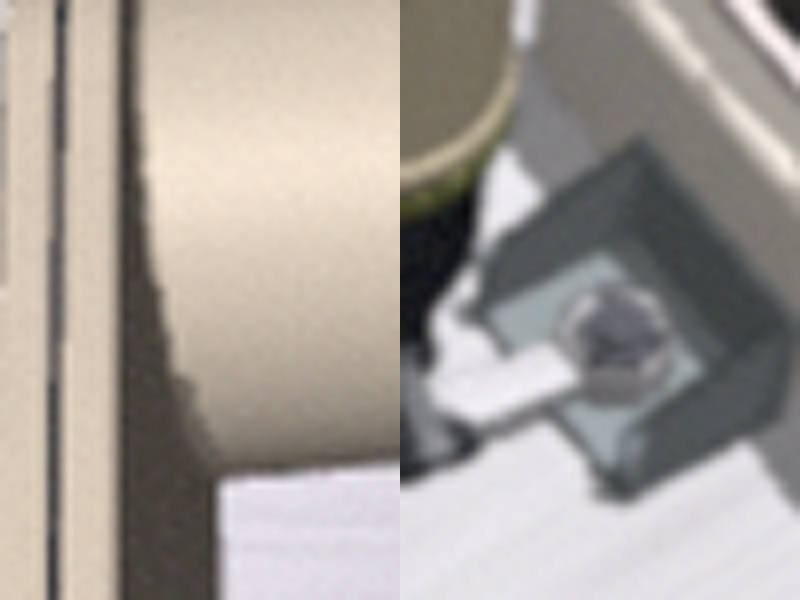

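```bash
python3 - <<'E'
from h import *
S=cam("scene"); n=np.array([.5407,.2053])
for y in (70,75,80.6,85,90,95,100):
    u=np.array([np.cos(np.radians(y)),np.sin(np.radians(y))])
    o=[]
    for w in(0,.009,-.009):
        P=proj(S,[np.r_[n-u*d+w*np.array([-u[1],u[0]]),.022 if d else .024] for d in(0,.025,.05)])
        o.append(((P-[315,150]+.44)*8+[400,0]).round().astype(int).tolist())
    print(y,o)
# handle edges in picture: hough on bright region
s=cv2.imread("pics/s3.png",0)[:,400:]; b=((s>215).astype(np.uint8)*255); roi=np.zeros_like(b); roi[330:440,30:185]=b[330:440,30:185]
print([ (int(x)+400, *np.flatnonzero(roi[:,x])[[0,-1]].tolist()) for x in range(50,185,15) if roi[:,x].any()])
E
```

```text
70 [[[615, 334], [537, 354], [459, 371]], [[606, 311], [529, 331], [451, 347]], [[623, 358], [545, 378], [468, 395]]]
75 [[[615, 334], [539, 360], [464, 382]], [[604, 311], [528, 337], [453, 359]], [[626, 357], [550, 383], [475, 405]]]
80.6 [[[615, 334], [543, 366], [470, 395]], [[601, 312], [529, 344], [457, 372]], [[628, 356], [556, 388], [484, 417]]]
85 [[[615, 334], [546, 371], [476, 404]], [[599, 313], [530, 349], [461, 382]], [[630, 355], [561, 392], [492, 425]]]
90 [[[615, 334], [550, 376], [484, 414]], [[597, 314], [532, 355], [467, 394]], [[632, 354], [567, 396], [502, 435]]]
95 [[[615, 334], [554, 380], [493, 424]], [[595, 315], [535, 361], [474, 405]], [[634, 353], [574, 399], [513, 443]]]
100 [[[615, 334], [559, 385], [503, 433]], [[593, 317], [538, 367], [482, 415]], [[636, 351], [580, 402], [525, 450]]]
[(450, 330, 403), (465, 333, 411), (480, 339, 416), (495, 365, 411), (510, 365, 404), (525, 356, 439), (540, 351, 439), (555, 357, 439), (570, 374, 378)]
```

The spanner still sits on the nut at about 82° and hasn't turned in the grip. If the nut is at its stop, its aligned yaw is about 100°, so I'll test by lifting, reseating there and pressing again.

```bash
python3 - <<'E'
from h import *
c=[.5407,.2052]; r=np.radians; F0=np.array([-.3,0,-4.8])
p,q=pose(c,r(84),.014); ctrl.move_linear(p,rot=q,speed=.05); st("back")
p[2]=.032; ctrl.move_linear(p,rot=q,speed=.08); st("lift")
p,q=pose(c,r(100.3),.030); ctrl.move_linear(p,rot=q,speed=.08); st("100")
for zz in (.0265,.0235,.0205,.014):
    p,q=pose(c,r(100.3),zz); ctrl.move_linear(p,rot=q,speed=.05); o=ctrl.get_obs()
    F=np.array(o["contact_force"])-F0; print(zz,o["position"][2].round(4),F.round(1),np.round(o["ft_torque"],2))
    if np.linalg.norm(F)>12: print("JAM"); break
E
```

```text
t40.5 [0.5311 0.1089 0.0141] F [ 3.6  4.5 -3.9] M [ 0.64 -0.7   0.28] op0.0152 g81 back
t40.9 [0.5301 0.1081 0.0316] F [ 0.3 -1.5 -5.2] M [-0.07  0.01  0.  ] op0.0151 g81 lift
t41.4 [0.557  0.1093 0.0289] F [ 0.3  0.5 -4.8] M [-0.05  0.03  0.01] op0.0149 g81 100
0.0265 0.0259 [ 0.6 -0.6  0.6] [-0.06 -0.07 -0.01]
0.0235 0.0232 [0.7 0.3 0.1] [-0.07  0.02  0.03]
0.0205 0.0202 [-0.5  0.  -0.2] [-0.06 -0.04 -0.03]
0.014 0.0137 [-0.5 -0.1  1.1] [0.15 0.11 0.05]
```

It dropped straight in at 100.3°, which matches the nut being at its stop. I'll press clockwise once more to confirm.

```bash
python3 - <<'E'
from h import *
swing([.5407,.2052],np.radians(100.3),np.radians(88.3),.0140,lim=30,step=1.5,tlim=.75)
E
```

```text
t42.7 yaw 98.8 act 98.8 F [-1.2  0.7  1.2] rad 0.9 tan 1.1 tau -0.08 Mz 0.02 z0.0141
t42.9 yaw 97.3 act 97.3 F [-0.2  1.2  0.3] rad 1.2 tan 0.1 tau 0.05 Mz 0.06 z0.0140
t43.2 yaw 95.8 act 95.9 F [-0.3  2.1  0.6] rad 2.1 tan 0.0 tau 0.05 Mz 0.05 z0.0140
t43.4 yaw 94.3 act 94.4 F [-0.2  3.7  0.8] rad 3.7 tan -0.0 tau 0.17 Mz 0.16 z0.0141
t43.7 yaw 92.8 act 92.9 F [2.  5.4 1.1] rad 5.3 tan -2.2 tau 0.35 Mz 0.14 z0.0142
t43.9 yaw 91.3 act 91.4 F [ 1.9  5.6 -0.1] rad 5.6 tan -2.0 tau 0.40 Mz 0.20 z0.0144
t44.2 yaw 89.8 act 89.9 F [ 3.9  5.2 -0.2] rad 5.2 tan -3.8 tau 0.80 Mz 0.43 z0.0146
STOP
```

The same firm stop appears at the same angle, and 0.8 N m is well above the 0.3 N m drag, so the nut is tight. Now I'll lift off and lay the spanner flat on clear bench.

```bash
python3 - <<'E'
from h import *
r=np.radians
p,q=pose([.5407,.2052],r(96),.014); ctrl.move_linear(p,rot=q,speed=.05)
p[2]=.09; ctrl.move_linear(p,rot=q,speed=.12); st("lift")
p,q=pose([.4364,.0457],r(90.6),.06); ctrl.movep(p,q); st()
p[2]=.010; ctrl.move_linear(p,speed=.08); f0=ctrl.get_obs()["contact_force"][2]
for z in(.006,.0045,.0035,.0025,.0015):
    p[2]=z; ctrl.move_linear(p,speed=.03); o=st(z)
    if o["contact_force"][2]-f0>3: break
ctrl.grip(.034); ctrl.dwell(.2); st("open")
ctrl.move_linear(p+[0,0,.1],speed=.15)
ctrl.movep([.35,-.33,.30],down(np.pi/2).as_quat()); st()
T=cam("top","pics/endT.png");S=cam("scene","pics/endS.png")
t=cv2.imread("pics/endT.png");s=cv2.imread("pics/endS.png")
cv2.imwrite("pics/end.png",np.vstack([cv2.resize(t[150:300,160:480],(800,375),interpolation=2),np.hstack([cv2.resize(s[165:255,180:300],(300,225),interpolation=2),cv2.resize(t[171:223,178:218],(173,225),interpolation=2),cv2.resize(s[235:331,105:233],(327,225),interpolation=2)])]))
E
sed -i 's/np.arange(0,1.04,.13)/np.arange(0,1.04,.17)/' fitnut.py; python3 fitnut.py
```

```text
t45.3 [0.5504 0.1081 0.0893] F [-0.6  0.1 -4.8] M [-0.06  0.    0.03] op0.0143 g79 lift
t46.1 [ 0.4374 -0.0515  0.0599] F [ 0.8  0.1 -5.1] M [-0.09 -0.05 -0.02] op0.0144 g79
t47.2 [ 0.4386 -0.0514  0.0066] F [2.7 0.8 0.7] M [ 0.57 -0.37 -0.31] op0.0142 g83 0.006
t47.5 [ 0.4388 -0.0514  0.0057] F [0.8 2.  7.8] M [ 0.76  0.   -0.29] op0.0144 g84 0.0045
t48.0 [ 0.4373 -0.0513  0.0044] F [ 0.6 -0.5 -0.1] M [-0.02  0.    0.  ] op0.0342 g0 open
t50.1 [ 0.3502 -0.329   0.2987] F [ 0.4 -0.1 -0.7] M [ 0.05 -0.02 -0.04] op0.0340 g0
edge yaw(shaker x) -2.195395904884733 mid [0.53872787 0.18032667 0.008     ] len 0.06573165259676535
0.2474 [ 0.5415  0.2057 -0.3222 -0.112  -0.188  -0.0016  0.0009] theta 0.284
0.2521 [ 5.411e-01  2.057e-01 -3.385e-01 -1.682e-01 -4.348e-01 -1.100e-03
  3.000e-04] theta 0.3
0.2555 [ 5.410e-01  2.058e-01 -3.104e-01 -4.904e-01 -1.248e+00 -1.100e-03
  7.000e-04] theta 0.272
0.2558 [ 0.5412  0.2059 -0.3269 -0.2156 -0.5306 -0.0011  0.0006] theta 0.289
0.2584 [ 5.410e-01  2.057e-01 -3.263e-01 -3.717e-01 -8.177e-01 -1.000e-03
  8.000e-04] theta 0.288
0.2601 [ 5.410e-01  2.055e-01 -3.242e-01 -3.829e-01 -9.289e-01 -8.000e-04
  1.100e-03] theta 0.286
```

View pics/end.png

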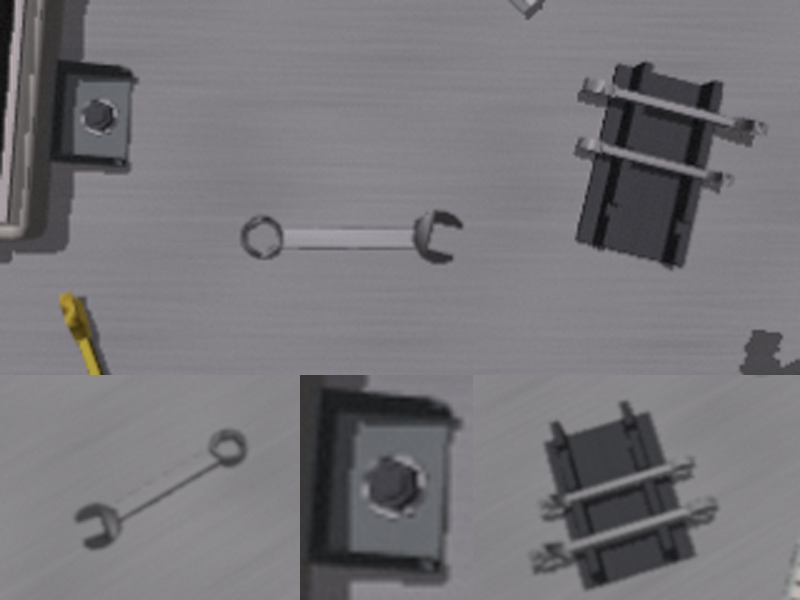

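The end picture shows the spanner flat at px (350,238), the other two still in the rack, and the yellow one where it was. The fitted nut turn is 0.285 + 2×1.047 ≈ 2.38 rad, so within measurement error it is at the 2.4 stop.

```bash
python3 -c "
from cell import ctrl
print(ctrl.finish_job())"
```

```text
the job is handed in; nothing more can be done
None
```

I tightened the nut to its stop with the largest spanner (about 2.38 of 2.4 rad by camera), laid the spanner flat on clear bench, and handed the job in at about 50 s; the other two spanners are still in the rack, but I did not re-check the reagent bottle or cuvette rack in the final pictures.

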